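# Start up the shrink tunnel from its control console

## Task

Start up the shrink-wrapping tunnel at its sloping control console. Press the mains rocker over to on, then the fan rocker, and only then the heat rocker (the heating elements must never be on without mains and air); last of all push the round start button fully in and let it come back out, so that the belt runs. Leave the cooler rocker off, do not press the emergency-stop mushroom, and leave everything else on the bench standing where it is.

Things in the scene. Friction and masses are not known exactly. Their poses are not given: they have to be found in the camera images.
- console: Grey steel desk console, 300 mm wide, 193 deep, bolted down. Origin: centre of its underside; x to its high back (97 mm; low front, by the robot, 45), y left, z up. Its flat panel slopes up to the back by 0.262 rad, its middle 71 mm high. Back row, left to right: mains, fan, heat, cooler rockers; front row: start button (left), flat square temperature controller, emergency-stop mushroom (right).
- mains_far (a point): Press point of the mains rocker, widest of the four (36 mm wide, 50 up the slope), left end of the back row: middle of its raised far half as it stands when off; fixed to the panel. x up the slope, y left, z out of the panel. Pressed towards the panel, the rocker tips about a pivot 15 mm towards the robot and 6 mm lower (4 mm above the panel); about 6 N tips it; past halfway it snaps on and stays.
- fan_far (a point): Press point of the fan rocker, second from the left, narrow (22 mm wide, 42 up the slope): middle of its raised far half when off, fixed to the panel; axes, action as for mains. Pivot 12.6 mm towards the robot and 5 mm lower; about 5 N. All rockers: plain grey in black bezels 3 mm high; off, the near half lies flat 4 mm over the panel, the far end stands 12 to 14 mm over it; on, the reverse.
- heat_far (a point): Press point of the heat rocker, the third from the left, the same as the fan rocker in every way (fan and heat are 60 mm apart, mains and fan 70 mm, centre to centre along the row).
- cooler_far (a point): The same point on the cooler rocker, the last on the right of the back row, 60 mm from the heat rocker and just like it. It is off and stays off.
- mains (a joint): Mains rocker: 0 = off (near half down, far half up), 0.4 rad = on (far half down, near half up; the press point then lies 6 mm lower, 5 mm for the narrow rockers). Off at the start.
- fan (a joint): Position of the fan rocker, 0 = off, 0.4 = on. Off at the start.
- heat (a joint): Position of the heat rocker, 0 = off, 0.4 = on. Off at the start.
- cooler (a joint): Position of the cooler rocker, 0 = off, 0.4 = on. Off at the start.
- start_top (a point): Centre of the top of the start button: a black round plunger 28 mm across that stands 6 mm out of a steel collar 44 mm across and 12 mm high, in the front row, 87 mm down the slope from the line of the rocker pivots and 40 mm right of the middle of the mains rocker. Moves with the button; z out of the panel, x up the slope. Sprung: starts to move at 1.5 N, fully in at 5 N.
- start (a joint): How far the start button is pressed: 0 = out, 0.006 m = fully in.
- estop_top (a point): Centre of the top of the emergency-stop mushroom, 40 mm across, 43 mm high above the panel, at the right end of the front row. Not to be pressed.
- estop (a joint): How far the emergency stop is pressed in, 0 to 0.006 m.
- tube_a: Loose white paper tube standing on end on the bench to the left of the console, 28 mm across, 38 mm high, 25 g. Origin at the centre of its underside. A bystander.
- tube_b: The same kind of tube standing to the right of the console. A bystander.
- pack: Loose finished pack of 4 x 5 such tubes, 116 x 145 x 38 mm, 0.45 kg, lying on the bench behind the console. Origin at the centre of its underside. A bystander.
- heat_gun: Loose dark hot-air gun standing nozzle up on its round foot (90 mm across) on the bench to the right of the console beyond tube_b: body 80 mm across, nozzle 37 mm across, 210 mm high, pistol grip standing out 140 mm along its x at 65 to 85 mm height. Origin at the centre of its underside. A bystander.

How it is judged:
By the outcome, as a careful person would: the job done as asked, in the order asked, and still so for the second after the job is handed in, with the robot touching nothing.
It also fails if it takes over 48 s, if anything falls off the work surface, if the arm or the gripper's body presses on something with over 40 N, if the wrist force passes 120 N, or if a joint passes its speed limit or range.

## Robot

A 7-joint arm with a two-finger parallel gripper is mounted at the origin on the work surface. World frame = base frame: x ahead of the robot, y to its left, z up, the work surface at z = 0. Lengths are in m, angles in rad, forces in N, time in s.
With the tool pointing down it reaches from about 0.4 to 0.85 m from the base axis. Payload 6.9 kg.
Tool frame: the origin (TCP) lies midway between the tips of the shut fingers; the grasp point (between the pads) lies 19 mm behind it; z points along the fingers, y is the line along which they close (so a half turn about z gives the same grasp; the last joint's range is limited). The gripper opens to 85 mm and grips with 20 to 120 N. Pads are 22 mm wide; open, the fingers measure 114 mm over their backs; the gripper's body (76 mm by 85 mm) begins 54 mm behind the grasp point. The pads swing forward as they close: fully open they stand 13 mm farther back than shut.
Start: joints at [1.399, 0.507, -0.238, 1.5, 0.126, 1.149, -0.155], TCP at [0.171, -0.601, 0.231] pointing down, gripper open.
Joint ranges: [-3.08, 3.08], [-0.24, 2.05], [-1.43, 1.35], [0, 2.5], [-1.52, 4.66], [0.17, 1.96], [-2.89, 2.89]. Speed limits (rad/s): [2.39, 2.39, 3.14, 3.14, 3.14, 3.14, 3.14].

## Interface

Orientations are given as a rotation vector (axis times angle).
In Python, from cell import bot gives the robot as it stands. The module is installed in compiled form; this text tells all that it offers. Calls block until the motion is done:
- bot.move_to(position, orientation): joint-space move of the TCP to a pose.
- bot.move_straight(position, max_speed=0.15, orientation=None, f_stop=None): straight line of the TCP; orientation=None keeps the orientation; max_speed is the mean speed in m/s. With f_stop (N) it stops when the force on the tool has changed by that much, and returns True; else False.
- bot.move_j(angles): joint-space move.
- bot.release() and bot.clamp(): open the fingers fully, or close them until they stop; the grip force is fixed at half the most.
- bot.hold(seconds).
- bot.solve_ik(position, orientation): joint angles nearest the present ones, or None.
- bot.state(): the state.
- bot.capture(name): name is "scene" or "top"; returns a dict with "frame" (480x640x3 uint8, blue, green, red), "z_map" (480x640 float32, m along the optical axis (not along the pixel's ray), 0 where there is no reading), "fx", "fy", "cx", "cy" (pixels), "R" (3x3) and "t" (3): a world point X has camera coordinates R X + t. Camera axes: x right, y down, z forward; pixel columns grow to the right and rows downward; lengths in m; the calibration is good to about 2 mm. A picture is of the moment at which its call begins.
A pose or a line that the arm cannot do raises bot.Unreachable and nothing moves.
- bot.hand_in(): hands the job in; it is judged then, once.
The state is a dict: "time": time; "joint_positions": joint angles; "dq": joint speeds; "joint_efforts": joint torques, N m; "tool_pos": TCP position; "eef_rot": TCP orientation; "ft_force": force on the tool from outside, world axes, zero at the start; "torque": the same for the moment, N m; "opening": finger opening in m; "finger_force": force on a finger pad.
Only numpy, scipy, OpenCV 4.12 (cv2) and the standard library are available. Lean on these libraries where they do the work, as an engineer would, in place of code of your own. Each camera call takes 0.05 s, during which the arm holds its last target. There are 200 camera calls.

## Working session

There is one attempt and no reset: what is moved stays moved. The work goes in short steps, each a Python script; the robot and the scene stay as the last script left them, time stands still between calls to the robot, and variables do not carry over. Pictures are saved under pics/ and viewed, at most 10 in all, crops included, and the job is handed in when it is done.

```bash
mkdir -p pics; python3 - <<'E'
from cell import bot
import cv2,numpy as np
for n in("scene","top"):
    c=bot.capture(n); cv2.imwrite(f"pics/{n}0.png",c["frame"]); np.savez(f"{n}0.npz",**c)
    print(n,c["fx"],c["R"].round(3).tolist(),c["t"])
s=bot.state();print(s["time"],s["tool_pos"],s["eef_rot"],s["opening"])
E
```

```text
scene 452.08585994297295 [[-0.82, 0.572, 0.018], [0.405, 0.604, -0.686], [-0.403, -0.556, -0.727]] [ 0.53929969 -0.17452225  1.21083948]
top 490.1723851022689 [[-0.006, -1.0, 0.003], [-0.994, 0.005, -0.108], [0.108, -0.004, -0.994]] [-0.01900698  0.64854437  1.02790805]
0.1 [ 0.17060337 -0.60081176  0.23052731] [-3.11002030e+00 -4.33141932e-01  3.34278993e-04] 0.085398584522873
```

View pics/scene0.png

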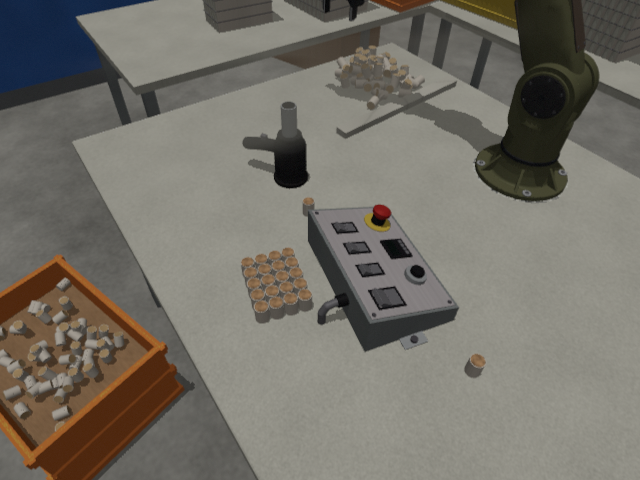

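View pics/top0.png

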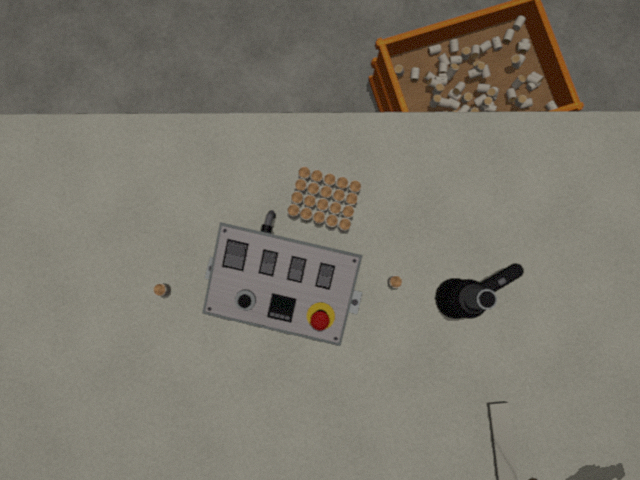

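The top view shows the mains rocker at about (235,255), fan (268,263), heat (297,269), cooler (325,276), start button (245,300) and e-stop (320,318). The console is yawed slightly. Next I'll enlarge the panel and fit its plane.

```bash
cat > geo.py <<'E'
import numpy as np
def load(n): return dict(np.load(n))
def ray(c,u,v):
    d=c["R"].T@np.array([(u-c["cx"])/c["fx"],(v-c["cy"])/c["fy"],1.]); return -c["R"].T@c["t"],d
def world(c,u,v):
    o,d=ray(c,u,v); return o+d*c["z_map"][int(round(v)),int(round(u))]
def on_plane(c,u,v,n,h):   # plane n.X=h
    o,d=ray(c,u,v); return o+d*(h-n@o)/(n@d)
E
python3 - <<'E'
import cv2,numpy as np
from geo import *
c=load("top0.npz"); f=c["frame"]
cv2.imwrite("pics/top_crop.png",cv2.resize(f[215:350,195:370],None,fx=4.4,fy=4.4,interpolation=cv2.INTER_CUBIC))
c2=load("scene0.npz")
cv2.imwrite("pics/scene_crop.png",cv2.resize(c2["frame"][200:355,300:465],None,fx=3.8,fy=3.8,interpolation=cv2.INTER_CUBIC))
# panel plane, RANSAC-ish
def fit(c,poly):
    m=np.zeros((480,640),np.uint8); cv2.fillPoly(m,[np.array(poly)],1)
    P=np.array([world(c,u,v) for v,u in zip(*np.nonzero(m)) if c["z_map"][v,u]>0])
    k=np.ones(len(P),bool)
    for _ in range(12):
        A=np.c_[P[k,:2],np.ones(k.sum())]; a=np.linalg.lstsq(A,P[k,2],rcond=None)[0]
        r=P[:,2]-np.c_[P[:,:2],np.ones(len(P))]@a
        k=(np.abs(r)<.002) if _>5 else (r<np.median(r[k])+.001)&(r>-.02)
    n=np.array([-a[0],-a[1],1]);s=np.linalg.norm(n)
    return n/s,a[2]/s,k.sum(),len(P),r[k].std()
for nm,cc,po in(("top",c,[(224,228),(357,258),(338,339),(208,310)]),("scene",c2,[(315,212),(385,210),(450,303),(375,318)])):
    n,h,k,N,s=fit(cc,po); print(nm,n,h,k,N,s,"tilt",np.arccos(n[2]),"yaw",np.arctan2(-n[1],-n[0]))
E
```

```text
top [-0.25225416  0.05991719  0.96580421] -0.06443498978950017 6644 11407 0.0010730682807596592 tilt 0.26226887473052457 yaw -0.23320541958028593
scene [-0.25170693  0.05913337  0.96599527] -0.06617079036580216 5615 7894 0.0009447434185211234 tilt 0.26153093433134106 yaw -0.23074509716812935
```

View pics/top_crop.png

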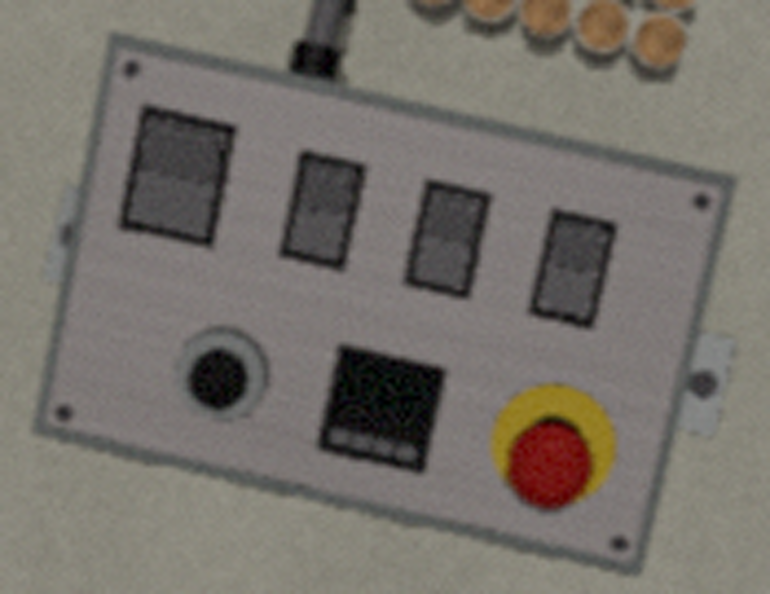

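View pics/scene_crop.png

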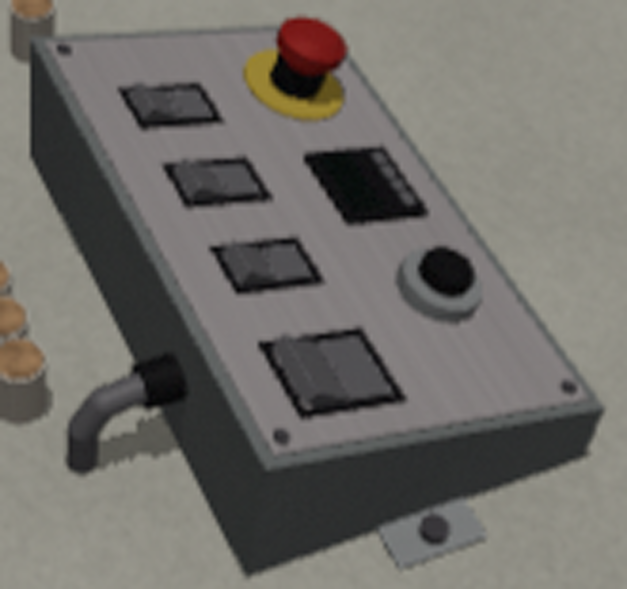

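The crops show the rocker bezels clearly in both views, and the fitted tilt of 0.262 agrees with the given value. I'll triangulate the bezel centres and button top onto the fitted plane and fit them to the known layout.

```bash
cat > loc.py <<'E'
import numpy as np
from geo import *
from scipy.spatial.transform import Rotation as Ro
T=load("top0.npz");S=load("scene0.npz")
nt,ht=np.array([-.25225416,.05991719,.96580421]),-.064435
ns,hs=np.array([-.25170693,.05913337,.96599527]),-.0661708
bz={"T":[[(145,107),(236,127),(213,245),(122,228)],[(302,152),(365,165),(344,270),(281,255)],[(427,181),(491,194),(468,297),(406,284)],[(553,210),(616,224),(592,327),(530,313)]],
"S":[[(259,343),(362,329),(405,399),(305,418)],[(211,245),(290,237),(323,284),(240,293)],[(164,165),(240,157),(272,200),(192,208)],[(120,87),(199,83),(222,122),(141,130)]]}
st={"T":(217,379),"S":(446,271)}
px={"T":lambda p:((p[0]+.5)/4.4-.5+195,(p[1]+.5)/4.4-.5+215),"S":lambda p:((p[0]+.5)/3.8-.5+300,(p[1]+.5)/3.8-.5+200)}
# local layout: x up slope, y left, z out of panel, origin below mains pivot
L=np.array([[0,0,.003],[0,-.07,.003],[0,-.13,.003],[0,-.19,.003],[-.087,-.04,.018]])
def meas(k):
    c,n,h=(T,nt,ht) if k=="T" else (S,ns,hs)
    P=[np.mean([on_plane(c,*px[k](p),n,h+.003) for p in q],0) for q in bz[k]]
    return np.array(P+[on_plane(c,*px[k](st[k]),n,h+.018)])
def kabsch(P):
    R,_=Ro.align_vectors(P-P.mean(0),L-L.mean(0)); R=R.as_matrix(); return R,P.mean(0)-R@L.mean(0)
M={k:meas(k) for k in"TS"}
R,o=kabsch((M["T"]+M["S"])/2)
def W(x,y,z): return R@np.array([x,y,z])+o
E
python3 - <<'E'
from loc import *
for k in"TS":
    r,t=kabsch(M[k]); print(k,t,r[:,2],np.arctan2(r[1,1],r[0,1])-np.pi/2); print((1e3*((M[k]-t)@r-L)).round(1))
print("mean",o,R[:,2]); print((1e3*((M["T"]-M["S"]))).round(1))
from cell import bot
for yaw in(0,90,180,-90):
    Rt=R@Ro.from_euler("z",yaw,degrees=True).as_matrix()@np.diag([1,-1,-1])
    for p in((.017,0,.05),(.0146,-.13,.05),(-.087,-.04,.05)):
        q=bot.solve_ik(W(*p),Ro.from_matrix(Rt).as_rotvec()); print(yaw,W(*p).round(3),None if q is None else np.round(q,2))
for p in((468,300),(486,299),(520,270)): print("gun",world(T,*p))
E
```

```text
T [0.613158   0.15197712 0.08394534] [-0.25086637  0.05996355  0.96616274] -0.23561925222545854
[[-0.3 -0.8  0.1]
 [-0.3 -0.   0. ]
 [ 0.1  0.1  0. ]
 [ 0.   0.5 -0. ]
 [ 0.5  0.2 -0.1]]
S [0.61448571 0.15413859 0.08207519] [-0.2487247   0.05898924  0.96677624] -0.2351407786888342
[[-0.9 -0.2  0.1]
 [ 0.2 -0.4  0.1]
 [-0.1  0.4  0. ]
 [-0.2  0.1 -0. ]
 [ 1.1  0.  -0.2]]
mean [0.61382187 0.15305785 0.08301046] [-0.24980174  0.05947667  0.96646863]
[[-0.9 -2.9  2. ]
 [-1.7 -1.6  1.7]
 [-1.2 -2.5  2. ]
 [-1.2 -1.9  2. ]
 [-1.9 -1.8  1.6]]
0 [0.617 0.152 0.136] [-0.13  0.52 -0.36  1.83  0.55  0.68 -2.64]
0 [0.585 0.026 0.135] [ 0.07  0.44 -0.3   1.98  0.47  0.54 -2.38]
0 [0.51  0.137 0.109] [-0.18  0.43 -0.32  2.13  0.67  0.5  -2.84]
90 [0.617 0.152 0.136] [ 0.17  0.62 -0.85  1.83  0.88  0.87 -1.36]
90 [0.585 0.026 0.135] [ 0.24  0.48 -0.56  1.98  0.66  0.61 -0.99]
90 [0.51  0.137 0.109] [ 0.17  0.53 -0.85  2.12  0.98  0.71 -1.59]
180 [0.617 0.152 0.136] [ 0.24  0.68 -0.99  1.83  0.97  0.95  0.14]
180 [0.585 0.026 0.135] [ 0.42  0.55 -0.85  1.98  0.86  0.74  0.39]
180 [0.51  0.137 0.109] [ 0.37  0.7  -1.25  2.12  1.15  0.99 -0.21]
-90 [0.617 0.152 0.136] [ 0.33  0.79 -1.23  1.83  1.11  1.12  1.6 ]
-90 [0.585 0.026 0.135] [ 0.6   0.7  -1.23  1.97  1.08  0.98  1.76]
-90 [0.51  0.137 0.109] [ 0.36  0.69 -1.23  2.12  1.14  0.97  1.38]
gun [ 0.51832471 -0.30025729  0.16407742]
gun [ 0.52064948 -0.31860254  0.2100597 ]
gun [ 0.57781621 -0.43513649  0.08122017]
```

Residuals are under 1 mm in both views. I'll lift clear of the heat gun, go over to the console with the fingers shut, and press mains first.

```bash
cat > act.py <<'E'
from loc import *
from cell import bot
rv=Ro.from_matrix(R@np.diag([-1,1,-1])).as_rotvec()   # tool z into the panel, tool x down the slope
def loc():
    return R.T@(np.array(bot.state()["tool_pos"])-o)
def press(x,y,ztop,zend,f,v=.03):
    bot.move_straight(W(x,y,ztop+.012),.15,rv)
    hit=bot.move_straight(W(x,y,zend),v,f_stop=f)
    s=bot.state(); print("hit",hit,"local mm",(1e3*loc()).round(1),"F",(R.T@s["ft_force"]).round(1),"t",s["time"])
    bot.move_straight(W(x,y,.045),.15)
E
python3 - <<'E'
from act import *
p=np.array(bot.state()["tool_pos"]); p[2]=.42
bot.move_straight(p,.3); bot.clamp()
bot.move_straight([.5,.1,.36],.3,rv)
bot.move_straight(W(.017,0,.06),.25)
print(bot.state()["time"],bot.state()["ft_force"],loc())
press(.017,0,.014,.0035,20)
c=bot.capture("scene");import cv2
cv2.imwrite("pics/s1.png",cv2.resize(c["frame"][200:355,300:465],None,fx=3.8,fy=3.8,interpolation=cv2.INTER_CUBIC))
print(bot.state()["time"])
E
```

```text
5.575 [ 0.02957009 -0.92126998  0.31467145] [0.01738868 0.00015431 0.06122839]
hit False local mm [16.7  0.1  3.4] F [-0.8  0.5  0.2] t 6.85
7.325
```

View pics/s1.png

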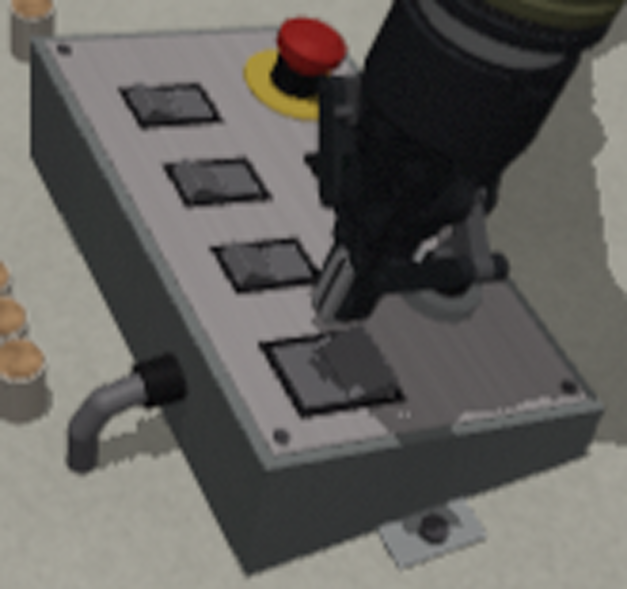

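The arm went to 3.4 mm above the panel with no force left at the end. The picture shows the mains rocker at (330,370) partly in shadow, so I'll check its state from depth before going on.

```bash
cat >> act.py <<'E'
RK={"mains":(0,.015),"fan":(-.07,.0126),"heat":(-.13,.0126),"cooler":(-.19,.0126)}
def rockers(c):
    v,u=np.mgrid[200:350,195:470]; z=c["z_map"][v,u]
    d=np.stack([(u-c["cx"])/c["fx"]*z,(v-c["cy"])/c["fy"]*z,z],-1)
    X=((d-c["t"])@c["R"]-o)@R          # world, then panel-local
    X=X[z>0]; out={}
    for n,(y,a) in RK.items():
        out[n]=[]
        for s in(1,-1):
            m=(abs(X[:,0]-s*a)<.005)&(abs(X[:,1]-y)<.008)&(X[:,2]<.03); out[n].append((round(1e3*float(np.median(X[m,2])),1) if m.any() else None,int(m.sum())))
    return out    # (far, near) heights in mm
E
python3 - <<'E'
from act import *
print("before T",rockers(T)); print("before S",rockers(S))
bot.move_straight(W(-.02,-.07,.07),.2)
print("S",rockers(bot.capture("scene"))); print("T",rockers(bot.capture("top"))); print(bot.state()["time"])
E
```

```text
before T {'mains': [(10.2, 31), (3.1, 38)], 'fan': [(9.4, 33), (3.2, 36)], 'heat': [(9.3, 32), (4.2, 39)], 'cooler': [(9.9, 38), (3.5, 35)]}
before S {'mains': [(8.5, 23), (1.4, 37)], 'fan': [(7.2, 17), (1.5, 26)], 'heat': [(7.6, 19), (1.0, 26)], 'cooler': [(7.4, 15), (1.5, 23)]}
S {'mains': [(1.4, 32), (6.9, 47)], 'fan': [(7.3, 23), (0.8, 28)], 'heat': [(8.0, 18), (0.9, 21)], 'cooler': [(7.4, 16), (1.3, 22)]}
T {'mains': [(3.7, 36), (10.0, 40)], 'fan': [(9.8, 33), (3.3, 36)], 'heat': [(9.2, 35), (3.5, 36)], 'cooler': [(9.4, 35), (3.1, 37)]}
7.9917
```

Mains is on: its far half is now low and its near half high, and the other three are unchanged. Next are fan and heat, with the fan checked from depth before the heat rocker is pressed.

```bash
python3 - <<'E'
from act import *
def on(n):
    bot.move_straight(W(-.03,RK[n][0],.07),.2)
    r=rockers(bot.capture("scene")); print(n,r); f,ne=r[n]; return f[0] is not None and ne[0] is not None and f[0]<ne[0]-2
for n in("fan","heat"):
    y=RK[n][0]
    bot.move_straight(W(.0145,y,.05),.2)
    press(.0145,y,.013,.0035,20)
    if not on(n): print("NOT CONFIRMED",n); break
print(rockers(bot.capture("top")),bot.state()["time"])
E
```

```text
hit False local mm [ 14.1 -70.    3.4] F [ 0.1 -0.4  0. ] t 9.525
fan {'mains': [(1.5, 37), (6.9, 42)], 'fan': [(1.1, 29), (6.0, 43)], 'heat': [(7.4, 23), (1.6, 24)], 'cooler': [(6.8, 18), (1.3, 21)]}
hit False local mm [  14.1 -130.     3.4] F [-0.5  0.3  0.6] t 12.125
heat {'mains': [(1.6, 37), (6.9, 42)], 'fan': [(1.4, 28), (6.3, 46)], 'heat': [(1.7, 25), (5.9, 37)], 'cooler': [(7.7, 15), (1.7, 26)]}
{'mains': [(3.2, 37), (10.1, 40)], 'fan': [(3.5, 38), (8.3, 37)], 'heat': [(3.5, 37), (8.8, 44)], 'cooler': [(8.9, 36), (3.1, 38)]} 13.0583
```

All three rockers are confirmed on and the cooler is still off. Now the start button, pressed slowly with a check on the depth and the force.

```bash
python3 - <<'E'
from act import *
x,y=-.087,-.04
bot.move_straight(W(x,y,.05),.2,rv); bot.move_straight(W(x,y,.022),.1); bot.hold(.2)
f0=np.array(bot.state()["ft_force"])
def rep(h): s=bot.state(); print(h,(1e3*loc()).round(2),"dF",(R.T@(np.array(s["ft_force"])-f0)).round(1),round(s["time"],2))
rep(None)
for z in(.017,.0155,.014,.0125,.0115,.0105,.0095,.0085):
    h=bot.move_straight(W(x,y,z),.01,f_stop=20); bot.hold(.1); rep(h)
    if h or (R.T@(np.array(bot.state()["ft_force"])-f0))[2]>15: break
bot.hold(.3)
bot.move_straight(W(x,y,.06),.1); rep("out")
E
```

```text
None [-86.62 -40.05  22.52] dF [0. 0. 0.] 14.38
False [-86.81 -39.86  17.1 ] dF [ 0.8 -0.7  3.4] 15.13
False [-86.85 -39.91  15.56] dF [ 0.9 -0.7  4. ] 15.53
False [-86.83 -39.87  14.09] dF [ 1.6 -0.2  6.2] 15.93
True [-86.79 -39.86  13.94] dF [-0.1 -2.  13.3] 16.24
out [-87.21 -40.5   59.44] dF [-0.9 -1.2  0.4] 17.16
```

The force curve fits a button top near z=20 that bottoms out at 14 in my frame, about 2 mm higher than expected. I'll check the depth there and look at the console before trusting that.

```bash
python3 - <<'E'
from act import *
import cv2
def X(c):
    v,u=np.mgrid[200:350,195:470]; z=c["z_map"][v,u]
    d=np.stack([(u-c["cx"])/c["fx"]*z,(v-c["cy"])/c["fy"]*z,z],-1); return (((d-c["t"])@c["R"]-o)@R)[z>0]
for n,c in(("T",T),("S",S)):
    P=X(c)
    md=lambda x,y,a,b:(lambda m:(round(1e3*np.median(P[m,2]),1),m.sum()))((abs(P[:,0]-x)<a)&(abs(P[:,1]-y)<b))
    rr=np.hypot(P[:,0]+.087,P[:,1]+.04)
    print(n,"top",md(-.087,-.04,.007,.007),"collar",1e3*np.median(P[(rr>.017)&(rr<.020),2]),"panel left of button",md(-.087,.01,.01,.01),"mid strip",md(-.045,-.1,.008,.06),"back strip",md(.038,-.1,.004,.06),"btw mains-fan",md(0,-.038,.012,.008),"front strip",md(-.118,-.08,.004,.04))
bot.move_straight(W(-.087,-.10,.15),.2)
c=bot.capture("scene")
cv2.imwrite("pics/s2.png",cv2.resize(c["frame"][200:355,300:465],None,fx=3.8,fy=3.8,interpolation=cv2.INTER_CUBIC)); print(bot.state()["time"])
E
```

```text
T top (np.float64(21.3), np.int64(44)) collar 11.353916395461653 panel left of button (np.float64(0.9), np.int64(88)) mid strip (np.float64(1.1), np.int64(429)) back strip (np.float64(1.4), np.int64(218)) btw mains-fan (np.float64(0.8), np.int64(89)) front strip (np.float64(0.8), np.int64(132))
S top (np.float64(19.3), np.int64(33)) collar 8.388684594220061 panel left of button (np.float64(-1.1), np.int64(75)) mid strip (np.float64(-1.4), np.int64(296)) back strip (np.float64(-75.8), np.int64(501)) btw mains-fan (np.float64(-1.3), np.int64(73)) front strip (np.float64(-1.0), np.int64(49))
17.9
```

View pics/s2.png

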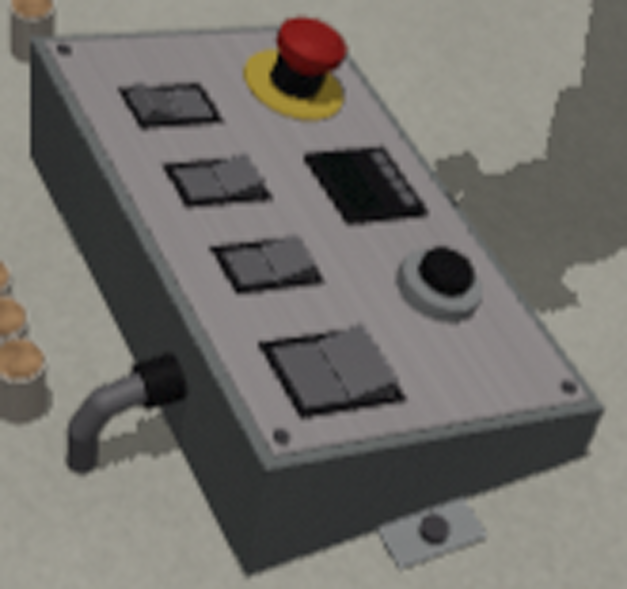

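The picture shows mains (330,370), fan (265,262) and heat (215,182) tipped on, and cooler (170,105) still off. The start button is back out at (446,272), and the mushroom at (312,45) is unchanged. Depth puts the button top at 20.3 mm, so a hard stop at 14 mm is the full 6 mm stroke.

```bash
python3 - <<'E'
from act import *
r=rockers(bot.capture("scene")); print(r,bot.state()["time"])
print(bot.hand_in())
E
```

```text
{'mains': [(1.2, 36), (6.9, 39)], 'fan': [(1.6, 29), (6.3, 41)], 'heat': [(1.6, 27), (5.6, 38)], 'cooler': [(7.1, 19), (1.4, 24)]} 17.95
the job is handed in; nothing more can be done
None
```

I switched on mains, fan and heat in that order, then pushed start to its stop and let it come back out; the cooler is still off, I did not press the e-stop or see anything else move, and I handed the job in at about 18 s, with no verdict returned and the belt itself not visible to the cameras.

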